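# Slide the glass catch jar home in the coffee grinder

### The job

Ready the coffee grinder: first slide the green glass that blocks its mouth across the counter until it stands wholly on the round drip mat, then slide the amber jar into the grinder's bay until it is fully home, with the red interlock plate pressed in to its stop. Both are thin glass: keep them upright on the counter, never push or squeeze them with more than 15 N, and do not let them knock together. Leave the other things on the counter where they stand.

Things in the scene. Friction and masses are not known exactly. Their poses are not given: they have to be found in the camera images.
- grinder: fixed steel coffee grinder, 270 mm high. Origin: on the counter, where the seated jar's underside centre belongs; mouth to its -x. Bay between cheeks 65 high, 104 apart (146 over all) from 20 in front of the origin backwards; flared guides begin 45 in front, 130 apart. Its head overhangs only from 40 behind the origin, 90 up: the seated jar stands in the open. Bay floor is the counter.
- interlock (a joint): travel of the red interlock plate (60 mm wide, 15 to 65 mm above the counter) at the back of the bay, in m: 0 is out, 0.012 is fully in against its stop. It slides along the grinder's x against a steady drag of about 0.8 N, stays where it is left, and becomes hard at its stop.
- interlock_face (a point): centre of the plate's front face, 40 mm above the counter; on the grinder's axis, 33 mm behind the grinder's origin when the plate is out, 45 mm when it is fully in
- jar: amber glass catch jar with a light wooden lid, an upright straight cylinder 90 mm across, 75 mm high, 0.25 to 0.48 kg, slides with 1 to 4 N; origin at the centre of its underside. Stands at the left or the right of the counter.
- tumbler: green drinking glass, an upright straight cylinder 72 mm across, 78 mm high, about 0.28 kg; origin at the centre of its underside. Stands 125 to 145 mm in front of the grinder's origin, in the jar's way.
- mat: flat round drip mat, blue with black edge, 120 mm across, about 1 mm thick: flush enough to slide onto and fixed; origin at its centre. On the other side of the counter from the jar.
- pepper: bystander: wooden pepper mill, dark, 50 mm across, 80 high; upright, loose; origin at the centre of its underside
- salt: bystander: white ceramic salt shaker, 50 mm across, 70 high; upright, loose; origin at the centre of its underside
- paprika: bystander: small spice jar with red label, 50 mm across, 80 high; upright, loose; origin at the centre of its underside
- eggcup: bystander: blue ceramic egg cup, 50 mm across, 60 high; upright, loose; origin at the centre of its underside
- sugar: bystander: small jar with paper label and wooden cap, 48 mm across, 85 high, beside the grinder's mouth on its +y side; upright, loose; origin at the centre of its underside
- cumin: bystander: small jar with yellow label and black cap, 48 mm across, 85 high, beside the grinder's mouth on its -y side; upright, loose; origin at the centre of its underside
- flour: bystander: big storage jar, 100 mm across, 160 high, at the far left; upright, loose; origin at the centre of its underside
- tomato: bystander: big storage jar with red label, 90 mm across, 140 high, at the far right; upright, loose; origin at the centre of its underside

How it is judged:
On the way, in this order (a step that is already met when the one before it is completed fails the run):
1. the green glass stands wholly on the drip mat, let go (horizontal distance between tumbler and mat below 0.024 m and linear speed of tumbler below 0.01 m/s and angle between tumbler's own z axis and vertical below 0.06 rad and contact force between the fingers and tumbler below 0.1 N), for 0.2 s.
2. the jar is fully home with the interlock plate pressed in (value of joint interlock above 0.0105 m and horizontal distance between jar and grinder below 0.008 m), for 0.2 s.
At the end, for the whole second after the job is handed in: The green glass stands upright and still, wholly on the mat (its centre within 24 mm of the mat's); the jar stands upright and still in the bay, its centre within 8 mm of its place, with the interlock plate pressed in by more than 10.5 of its 12 mm (all of step 2 and horizontal distance between tumbler and mat below 0.024 m and linear speed of each of tumbler, jar below 0.01 m/s and angle between each of tumbler, jar's own z axis and vertical below 0.06 rad); the robot touches nothing.
It fails at once if the jar or the glass is pushed or squeezed with more than 15 N (contact force between any of the fingers, the arm and jar above 15 N or contact force between any of the fingers, the arm and tumbler above 15 N).
It fails at once if the jar or the glass is lifted off the counter (over 10 mm) or tipped (over 0.2 rad) (height (world z) of any of jar, tumbler above 0.01 m or angle between any of jar, tumbler's own z axis and vertical above 0.2 rad).
It fails at once if the jar is driven against the grinder or its stop with more than 15 N (contact force between jar and grinder above 15 N).
It fails at once if jar and glass knock together (over 2 N) (contact force between jar and tumbler above 2 N).
It fails at once if a bystander is shifted by more than 10 mm or knocked over (distance of any of pepper, salt, paprika, eggcup, sugar, cumin, flour, tomato from where it was at the start of the episode above 0.01 m or angle between any of pepper, salt, paprika, eggcup, sugar, cumin, flour, tomato's own z axis and vertical above 0.3 rad).
It also fails if it takes over 72 s, if anything falls off the work surface, if the arm or the gripper's body presses on something with over 40 N, if the wrist force passes 120 N, or if a joint passes its speed limit or range.

### The arm

A 6-joint arm with a two-finger parallel gripper is mounted at the origin on the work surface. World frame = base frame: x ahead of the robot, y to its left, z up, the work surface at z = 0. Lengths are in m, angles in rad, forces in N, time in s.
With the tool pointing down it reaches from about 0.375 to 0.825 m from the base axis. Payload 5.5 kg.
Tool frame: the origin (TCP) lies between the finger pads; the fingertips stand 22 mm ahead of it and the grasp point (between the pads) lies 3 mm ahead of it; z points along the fingers, y is the line along which they close (so a half turn about z gives the same grasp; the last joint's range is limited). The gripper opens to 85 mm and grips with 20 to 120 N. Pads are 22 mm wide; open, the fingers measure 114 mm over their backs; the gripper's body (76 mm by 85 mm) begins 54 mm behind the grasp point. The pads swing forward as they close: fully open they stand 13 mm farther back than shut.
Start: joints at [-1.293, 0.314, -0.047, 1.21, 0, 1.571], TCP at [0.165, -0.577, 0.253] pointing down, gripper open.
Joint ranges: [-2.67, 2.67], [-0.69, 1.73], [-1.03, 1.25], [-2.08, 2.16], [-1.42, 1.45], [-3.14, 3.14]. Speed limits (rad/s): [2.39, 2.39, 3.01, 3.14, 3.14, 3.14].

### API

Orientations are given as a unit quaternion [x, y, z, w].
In Python, from station import ctrl gives the robot as it stands.
- The arm moves only by the shell command python3 shift.py 'ROWS' [FORCE]. ROWS is rows parted by semicolons, their numbers by spaces, 1 to 12 of them, each of 7 numbers: dx, dy, dz in m, then a rotation vector rx, ry, rz in rad, then the finger opening in m; each row shifts and turns the commanded pose from where the row before left it, along the tool's axes as they then stand; what a row does not reach is not made up. A row lasts 1/10 s, in which the tool goes at most 0.05 m and 0.15 rad, less where a joint would pass 70% of its speed; a pose out of reach is approached as far as the arm can. The fingers move at their own pace and stop on an object; FORCE is the grip in N (left out, the last holds). Time passes only in rows, so rows that do not move let the fingers close. It prints the time, the measured TCP pose, the force, the opening and the grip force at its end.
- ctrl.observe(): the state, without advancing time (a new reading comes with each control period).
- ctrl.capture(name): name is "scene" or "top" or "wrist"; returns the picture (420x560x3 uint8, blue, green, red); there is no depth.
- ctrl.camera_info(name): a dict with "vfov" (degrees; the focal length in pixels is half the picture's height over the tangent of half this angle, whatever the lens; pixels are square), "cx", "cy" (the principal point, pixels), "k1" (the pictures are not rectified: a ray, as slopes to the right and down, at radius r is drawn at 1 + k1 r^2 times it, then the intrinsics apply), "rvec" (rotation vector, rad) and "tvec" (3), from world to camera coordinates, as OpenCV has them. Camera axes: x right, y down, z forward; pixel columns grow to the right and rows downward; lengths in m; the calibration is good to about 2 mm. A picture is of the moment at which its call begins: read the wrist's pose just before it. camera_info takes no time and is no camera call; for the wrist camera it gives the pose at the moment of the call.
- ctrl.finish_job(): hands the job in; it is judged then, once.
The state is a dict: "t": time; "joint_pos": joint angles; "joint_vel": joint speeds; "joint_efforts": joint torques, N m; "position": TCP position; "tcp_rot": TCP orientation; "ft_force": force on the tool from outside, world axes, zero at the start; "torque": the same for the moment, N m; "gripper_width": finger opening in m; "grasp_force": force on a finger pad.
Only numpy, scipy, OpenCV 4.12 (cv2) and the standard library are available. Lean on these libraries where they do the work, as an engineer would, in place of code of your own. Each camera call takes 0.05 s, during which the arm holds its last target. There are 200 camera calls.

## Working session

There is one attempt and no reset: what is moved stays moved. The work goes in short steps, Python scripts to look and compute and a shell command to move; the robot and the scene stay as the last step left them, time stands still between calls to the robot, and variables do not carry over. Pictures are saved under pics/ and viewed, at most 10 in all, crops included, and the job is handed in when it is done.

```bash
ls; mkdir -p pics; python3 - <<'E'
from station import ctrl
import cv2
for n in("scene","top"):
    cv2.imwrite(f"pics/{n}0.png",ctrl.capture(n)); print(n,ctrl.camera_info(n))
print(ctrl.observe())
E
```

```text
pics
shift.py
station.py
scene {'vfov': 51.97589563491475, 'cx': 280.2130354360449, 'cy': 209.2027262225826, 'k1': -0.09603920472242138, 'rvec': array([ 2.23129602,  0.57278245, -0.28695722]), 'tvec': array([-0.44264141, -0.14776551,  1.27477142])}
top {'vfov': 50.589277398061746, 'cx': 278.95459511692553, 'cy': 212.26295809413537, 'k1': 0.026736682717436514, 'rvec': array([ 2.18740905, -2.13740994,  0.142299  ]), 'tvec': array([-0.03040995,  0.53864291,  1.28931755])}
{'t': 0.1, 'joint_pos': array([-1.29299827e+00,  3.14187322e-01, -4.79564223e-02,  1.21021627e+00,
        3.55081133e-05,  1.57081605e+00]), 'joint_vel': array([ 0.00055059,  0.00034262,  0.00324453, -0.00072715,  0.00166035,
       -0.00062011]), 'joint_efforts': array([-1.60249738e-04, -5.40765238e+01,  3.40541697e+01,  1.11282564e-02,
        1.78242470e-05,  6.69323796e-06]), 'position': array([ 0.16442128, -0.57652917,  0.25251151]), 'tcp_rot': array([ 9.90370093e-01,  1.38443009e-01, -9.06730564e-05, -7.76770866e-04]), 'ft_force': array([-0.68773108,  0.11887645, -0.07666699]), 'torque': array([0.01247493, 0.03030496, 0.00766832]), 'grasp_force': 0.0, 'gripper_width': 0.08535751261332278}
```

View pics/top0.png

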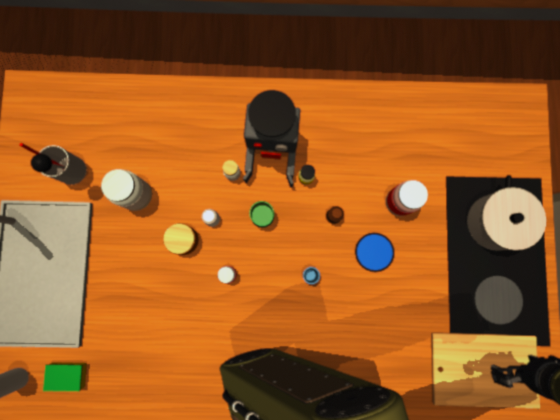

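View pics/scene0.png

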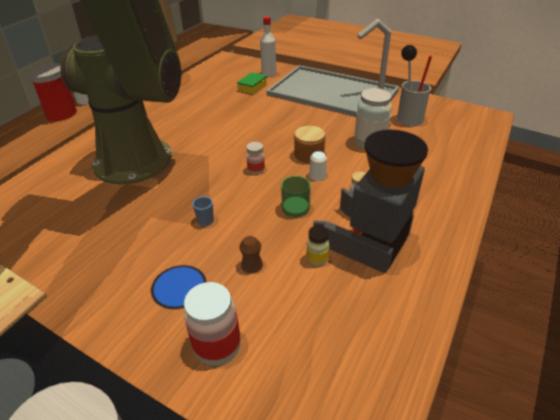

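The top view shows the amber jar's lid at (180,239), the green tumbler at (262,215), the mat at (375,252) and the grinder's mouth near (270,170). Salt is at (210,217), paprika (227,275), pepper (335,214) and eggcup (311,275). I'll enlarge this area.

```bash
python3 - <<'E'
import cv2
i=cv2.imread("pics/top0.png")
a=i[85:295,150:420]
a=cv2.resize(a,None,fx=2.8,fy=2.8,interpolation=cv2.INTER_CUBIC)
for k in range(0,270,30):
    cv2.putText(a,str(150+k),(int(k*2.8),10),0,.35,(255,255,255)); cv2.line(a,(int(k*2.8),0),(int(k*2.8),5),(255,255,255))
for k in range(0,210,30): cv2.putText(a,str(85+k),(0,int(k*2.8)+4),0,.35,(255,255,255))
cv2.imwrite("pics/crop1.png",a)
E
```

```text
(no output)
```

View pics/crop1.png

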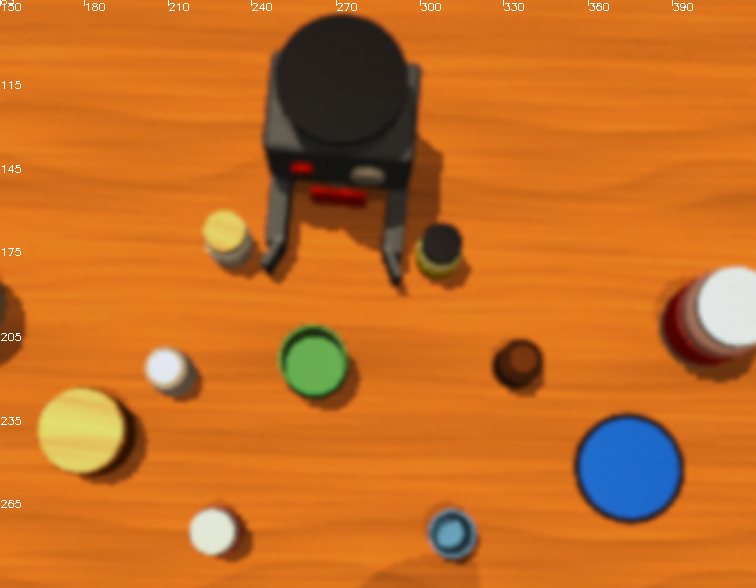

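```bash
cat > h.py <<'E'
import numpy as np, cv2
def cam(ctrl,n):
    c=ctrl.camera_info(n); c["R"]=cv2.Rodrigues(c["rvec"])[0]; c["f"]=210/np.tan(np.radians(c["vfov"]/2)); c["C"]=-c["R"].T@c["tvec"]; return c
def proj(c,P):
    K=np.array([[c["f"],0,c["cx"]],[0,c["f"],c["cy"]],[0,0,1]])
    return cv2.projectPoints(np.atleast_2d(np.float64(P)),c["rvec"],c["tvec"],K,np.array([c["k1"],0,0,0.]))[0][:,0]
def back(c,uv,z):
    K=np.array([[c["f"],0,c["cx"]],[0,c["f"],c["cy"]],[0,0,1]])
    x=cv2.undistortPoints(np.float64([[uv]]),K,np.array([c["k1"],0,0,0.]))[0,0]
    d=c["R"].T@np.array([x[0],x[1],1]); return (c["C"]+d*(z-c["C"][2])/d[2])[:2]
E
python3 - <<'E'
from h import *; from station import ctrl
c=cam(ctrl,"top"); print(c["C"])
q=lambda u,v:(149.7+u/2.8,84.7+v/2.8)
for n,u,v,z in [("jar",82,430,.075),("tumb rim",313,359,.078),("mat",629,468,0),("salt",163,368,.07),("paprika",213,531,.08),("pepper",524,358,.08),("eggcup",451,534,.06),("sugar",224,230,.085),("cumin",442,244,.085),("tomato",735,306,.14),
 ("plTL",312,187,.065),("plTR",367,193,.065),("plBL",310,198,.015),("plBR",366,206,.015),("guideL tip",267,270,.065),("guideR tip",398,284,.065),("cheekL in",289,182,.065),("cheekR in",390,187,.065),("cheekLi front",285,236,.065),("cheekRi front",386,248,.065)]:
    print(n,back(c,q(u,v),z).round(4))
E
```

```text
[ 0.37776286 -0.00774389  1.34559873]
jar [0.4526 0.2655]
tumb rim [0.5306 0.0325]
mat [ 0.4297 -0.309 ]
salt [0.5186 0.1868]
paprika [0.3538 0.1281]
pepper [ 0.5365 -0.1838]
eggcup [ 0.3558 -0.113 ]
sugar [0.6616 0.1277]
cumin [ 0.6525 -0.0976]
tomato [ 0.5854 -0.3823]
plTL [0.7146 0.0389]
plTR [ 0.7096 -0.0191]
plBL [0.7154 0.0426]
plBR [ 0.708  -0.0188]
guideL tip [0.6247 0.0835]
guideR tip [ 0.6132 -0.0537]
cheekL in [0.7194 0.0633]
cheekR in [ 0.7167 -0.0432]
cheekLi front [0.6613 0.0658]
cheekRi front [ 0.6512 -0.0404]
```

```bash
cat > ov.py <<'E'
from h import *
def draw(c,img,x0,x1,y0,y1,s,jar=None,tum=None,gr=None,others=()):
    a=cv2.resize(img[y0:y1,x0:x1],None,fx=s,fy=s,interpolation=cv2.INTER_CUBIC)
    def pl(P,col,closed=True):
        p=(proj(c,P)-[x0,y0]+.5)*s-.5
        cv2.polylines(a,[np.int32(np.round(p*8))],closed,col,1,cv2.LINE_AA,3)
    t=np.linspace(0,2*np.pi,60)
    def circ(x,y,z,r,col): pl(np.c_[x+r*np.cos(t),y+r*np.sin(t),0*t+z],col)
    if jar is not None: circ(*jar,.075,.045,(255,0,255)); circ(*jar,0,.045,(255,0,255))
    if tum is not None: circ(*tum,.078,.036,(255,255,0)); circ(*tum,0,.036,(255,255,0))
    for x,y,z,r in others: circ(x,y,z,r,(255,255,255)); circ(x,y,0,r,(255,255,255))
    if gr is not None:
        gx,gy,p,tr=gr; X=np.array([np.cos(p),np.sin(p)]); Y=np.array([-X[1],X[0]])
        w=lambda u,v,z:np.r_[np.array([gx,gy])+u*X+v*Y,z]
        for z in(0,.065):
            for sg in(1,-1):
                pl([w(-.045,.065*sg,z),w(-.02,.052*sg,z),w(.04,.052*sg,z)],(255,255,255),False)
                pl([w(-.02,.073*sg,z),w(.04,.073*sg,z)],(255,255,255),False)
        f=.033+tr
        pl([w(f,-.03,.015),w(f,.03,.015),w(f,.03,.065),w(f,-.03,.065)],(0,255,0))
    return a
E
python3 - <<'E'
from ov import *; from station import ctrl
oth=[(.4297,-.309,0,.06),(.5186,.1868,.07,.025),(.3538,.1281,.08,.025),(.5365,-.1838,.08,.025),(.3558,-.113,.06,.025),(.6616,.1277,.085,.024),(.6525,-.0976,.085,.024)]
k=dict(jar=(.4526,.2655),tum=(.5306,.0325),gr=(.677,.012,-.09,0),others=oth)
A=draw(cam(ctrl,"top"),cv2.imread("pics/top0.png"),150,410,130,295,3,**k)
B=draw(cam(ctrl,"scene"),cv2.imread("pics/scene0.png"),150,430,115,310,2.85,**k)
cv2.imwrite("pics/ovA.png",A);cv2.imwrite("pics/ovB.png",B)
E
```

```text
(no output)
```

View pics/ovA.png

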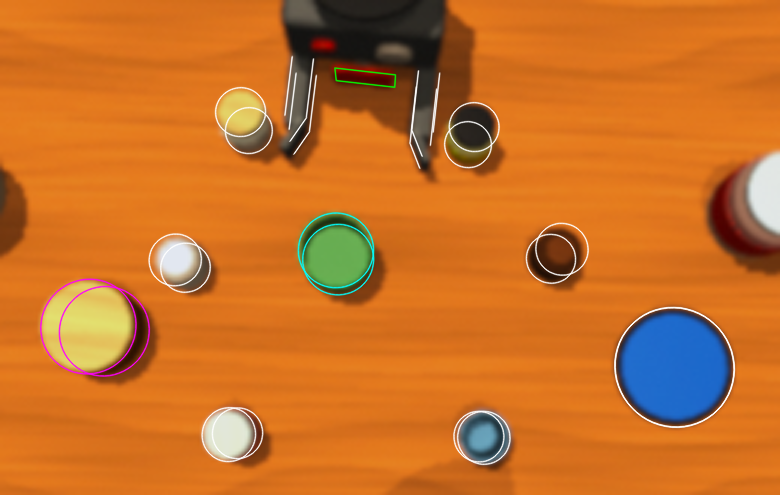

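View pics/ovB.png

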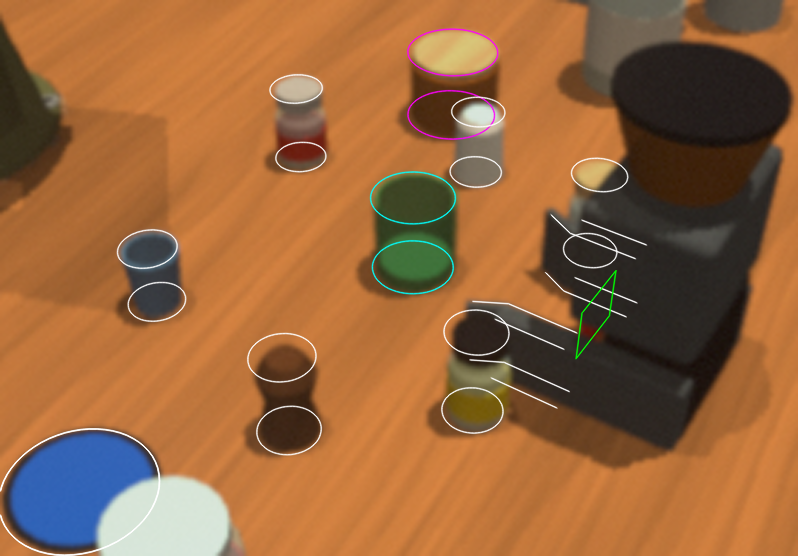

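Overlays match in both views to about 2 mm. I estimate the grinder at (.677,.012) with yaw −0.09, and the other positions look good. First I'll turn the tool for the tumbler push.

```bash
cat > d.py <<'E'
# usage: d.py x y z alpha : tool-axis displacement to target (alpha = world angle of tool x), after/before turning
import sys,numpy as np; from station import ctrl; from scipy.spatial.transform import Rotation as R
x,y,z,a=map(float,sys.argv[1:5]); s=ctrl.observe(); M=R.from_quat(s["tcp_rot"]).as_matrix()
al=np.arctan2(M[1,0],M[0,0]); d=np.array([x,y,z])-s["position"]
print("t %.2f pos %s alpha %.3f rz needed %.3f tilt %.3f w %.3f"%(s["t"],s["position"].round(4),al,-(a-al),np.hypot(M[0,2],M[1,2]),s["gripper_width"]),"now axes",(M.T@d).round(4))
c,n=np.cos(a),np.sin(a); print("after turn",np.array([[c,n,0],[n,-c,0],[0,0,-1]])@d)
E
r="0 0 0 0 0 -0.133 0.04"; python3 shift.py '0 0 0 0 0 -0.133 0.04;0 0 0 0 0 -0.133 0.04;0 0 0 0 0 -0.133 0.04;0 0 0 0 0 -0.133 0.04;0 0 0 0 0 -0.133 0.04;0 0 0 0 0 -0.133 0.04;0 0 0 0 0 -0.133 0.04' 20
python3 d.py .558 .1045 .15 1.208
```

```text
t: 0.8
position: [0.1645, -0.5767, 0.2528]
tcp_rot: [0.821, 0.571, 0.0, -0.0]
ft_force: [-0.6, 0.4, 0.1]
gripper_width: 0.0398
grasp_force: 0.0
t 0.80 pos [ 0.1645 -0.5767  0.2528] alpha 1.214 rz needed 0.006 tilt 0.001 w 0.040 now axes [0.7756 0.1311 0.1034]
after turn [0.77647794 0.12617695 0.10277025]
```

```bash
python3 shift.py '0.043 0.007 0 0 0 0 0.04;0.043 0.007 0 0 0 0 0.04;0.043 0.007 0 0 0 0 0.04;0.043 0.007 0 0 0 0 0.04;0.043 0.007 0 0 0 0 0.04;0.043 0.007 0 0 0 0 0.04;0.043 0.007 0 0 0 0 0.04;0.043 0.007 0 0 0 0 0.04;0.043 0.007 0 0 0 0 0.04;0.043 0.007 0 0 0 0 0.04;0.043 0.007 0 0 0 0 0.04;0.043 0.007 0 0 0 0 0.04'
python3 d.py .558 .1045 .15 1.208
```

```text
t: 2.0
position: [0.4262, -0.1224, 0.2532]
tcp_rot: [0.823, 0.568, -0.0, -0.0]
ft_force: [-0.0, -1.1, 0.2]
gripper_width: 0.0398
grasp_force: 0.0
t 2.00 pos [ 0.4262 -0.1224  0.2532] alpha 1.209 rz needed 0.001 tilt 0.000 w 0.040 now axes [0.2589 0.0429 0.1031]
after turn [0.25893015 0.04270227 0.10317875]
```

```bash
python3 shift.py '0.043 0.007 0 0 0 0 0.04;0.043 0.007 0 0 0 0 0.04;0.043 0.007 0 0 0 0 0.04;0.043 0.007 0 0 0 0 0.04;0.043 0.007 0 0 0 0 0.04;0.043 0.007 0 0 0 0 0.04;0 0 0.04 0 0 0 0.04;0 0 0.04 0 0 0 0.04;0 0 0.04 0 0 0 0.04;0 0 0.04 0 0 0 0.04;0 0 0.04 0 0 0 0.04;0 0 0 0 0 0 0.04'
python3 d.py .558 .1045 .040 1.208
python3 - <<'E'
from station import ctrl; import cv2
a=ctrl.capture("top")[120:330,140:420]; cv2.imwrite("pics/p2.png",cv2.resize(a,None,fx=2.8,fy=2.8,interpolation=2))
E
```

```text
t: 3.2
position: [0.5514, 0.1013, 0.0479]
tcp_rot: [0.823, 0.568, -0.005, -0.002]
ft_force: [-0.9, 0.0, -0.1]
gripper_width: 0.0399
grasp_force: 0.0
t 3.20 pos [0.5514 0.1013 0.0479] alpha 1.209 rz needed 0.001 tilt 0.011 w 0.040 now axes [0.0054 0.0051 0.0079]
after turn [0.00531512 0.00502402 0.0079292 ]
```

View pics/p2.png

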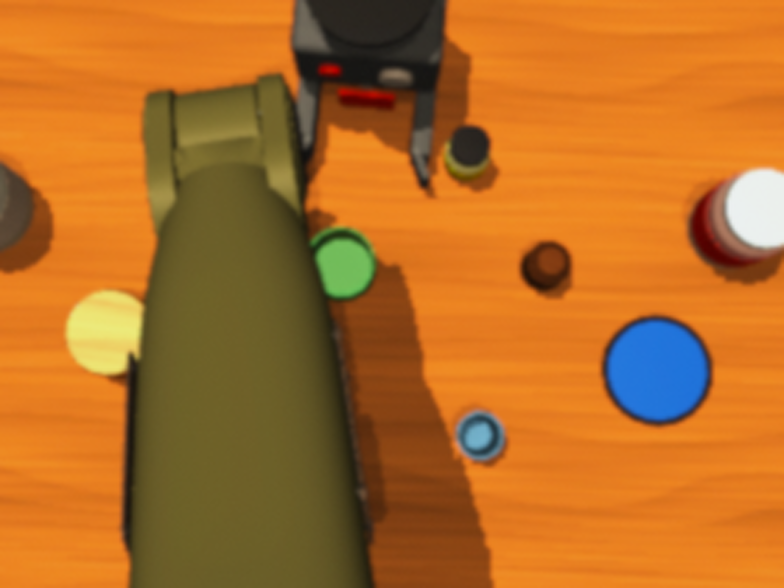

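The picture shows the tumbler (342,263) unmoved and the arm over the tool. Next I align and make slow contact.

```bash
python3 shift.py '0 0.005 0.006 0 0 0 0.04;-0.006 0 0 0 0 0 0.04;-0.006 0 0 0 0 0 0.04;-0.006 0 0 0 0 0 0.04;-0.006 0 0 0 0 0 0.04;-0.003 0 0 0 0 0 0.04;-0.003 0 0 0 0 0 0.04;-0.003 0 0 0 0 0 0.04;-0.003 0 0 0 0 0 0.04;-0.003 0 0 0 0 0 0.04'
python3 d.py .462 -.148 .040 1.208
```

```text
t: 4.25
position: [0.5473, 0.064, 0.0473]
tcp_rot: [0.823, 0.568, 0.0, -0.0]
ft_force: [0.0, 1.5, 0.7]
gripper_width: 0.0399
grasp_force: 0.0
t 4.25 pos [0.5473 0.064  0.0473] alpha 1.209 rz needed 0.001 tilt 0.000 w 0.040 now axes [-0.2285 -0.0047  0.0073]
after turn [-0.22847964 -0.00449829  0.00732508]
```

```bash
python3 shift.py '-0.004 0 0.001 0 0 0 0.04;-0.006 0 0.002 0 0 0 0.04;-0.008 0 0.002 0 0 0 0.04;-0.009 0 0.001 0 0 0 0.04;-0.009 0 0 0 0 0 0.04;-0.009 0 0 0 0 0 0.04;-0.009 0 0 0 0 0 0.04;-0.009 0 0 0 0 0 0.04;-0.009 0 0 0 0 0 0.04;-0.009 0 0 0 0 0 0.04;-0.009 0 0 0 0 0 0.04;-0.006 0 0 0 0 0 0.04'
python3 d.py .4755 -.1125 .040 1.208
python3 - <<'E'
from station import ctrl; import cv2
from h import *
a=ctrl.capture("top")
h=cv2.inRange(cv2.cvtColor(a,cv2.COLOR_BGR2HSV),(45,80,60),(75,255,255)); h[350:]=0
n,l,s,c=cv2.connectedComponentsWithStats(h); i=1+s[1:,4].argmax(); print(s[i],c[i],back(cam(ctrl,"top"),c[i],.02))
E
```

```text
t: 5.45
position: [0.5129, -0.0266, 0.0413]
tcp_rot: [0.823, 0.568, -0.0, -0.0]
ft_force: [1.0, 1.2, 1.0]
gripper_width: 0.04
grasp_force: 0.0
t 5.45 pos [ 0.5129 -0.0266  0.0413] alpha 1.208 rz needed 0.000 tilt 0.000 w 0.040 now axes [-0.0936 -0.0045  0.0013]
after turn [-0.09357204 -0.00448056  0.00125057]Traceback (most recent call last):
  File "<stdin>", line 5, in <module>
ValueError: attempt to get argmax of an empty sequence
```

```bash
python3 shift.py '-0.006 -0.0004 0 0 0 0 0.04;-0.009 -0.0004 0 0 0 0 0.04;-0.009 -0.0004 0 0 0 0 0.04;-0.009 -0.0004 0 0 0 0 0.04;-0.009 -0.0004 0 0 0 0 0.04;-0.009 -0.0004 0 0 0 0 0.04;-0.009 -0.0004 0 0 0 0 0.04;-0.009 -0.0004 0 0 0 0 0.04;-0.009 -0.0004 0 0 0 0 0.04;-0.007 -0.0004 0 0 0 0 0.04;-0.005 -0.0004 0 0 0 0 0.04;-0.003 0 0 0 0 0 0.04'
python3 d.py .4755 -.1125 .040 1.208
python3 - <<'E'
from station import ctrl; import cv2
a=ctrl.capture("scene"); b=ctrl.capture("wrist")
cv2.imwrite("pics/p3.png",cv2.hconcat([cv2.resize(a,(399,300)),cv2.resize(b,(399,300))]))
cv2.imwrite("pics/s3.png",a)
E
```

```text
t: 6.7
position: [0.476, -0.1116, 0.0413]
tcp_rot: [0.823, 0.568, -0.0, -0.0]
ft_force: [0.3, 1.5, 1.0]
gripper_width: 0.0401
grasp_force: 0.0
t 6.70 pos [ 0.476  -0.1116  0.0413] alpha 1.208 rz needed 0.000 tilt 0.000 w 0.040 now axes [-0.001  -0.0002  0.0013]
after turn [-0.00098822 -0.00017497  0.00127745]
```

View pics/p3.png

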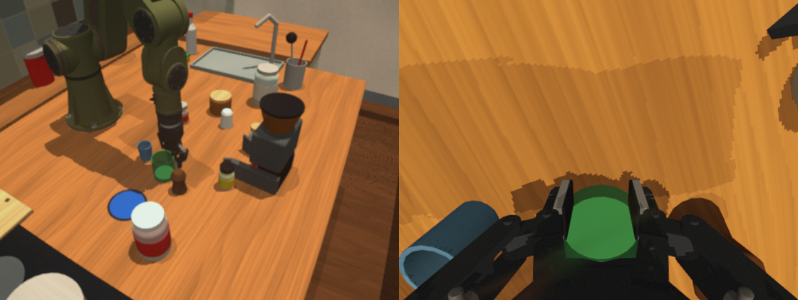

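Wrist view: the tumbler sits centred between the fingers and the neighbours are untouched. I'll turn about the tumbler and push it to the mat.

```bash
python3 shift.py '0.001 -0.003 0 0 0 -0.081 0.04;0.001 -0.003 0 0 0 -0.081 0.04;-0.003 0 0 0 0 0 0.04;-0.003 0 0 0 0 0 0.04;-0.006 0 0 0 0 0 0.04;-0.009 0 0 0 0 0 0.04;-0.009 0 0 0 0 0 0.04;-0.009 0 0 0 0 0 0.04;-0.009 0 0 0 0 0 0.04;-0.009 0 0 0 0 0 0.04;-0.009 0 0 0 0 0 0.04;-0.006 0 0 0 0 0 0.04'
python3 d.py .437 -.2731 .040 1.370
python3 - <<'E'
from station import ctrl; import cv2
b=ctrl.capture("wrist"); cv2.imwrite("pics/w4.png",b)
E
```

```text
t: 8.0
position: [0.4567, -0.1789, 0.0413]
tcp_rot: [0.774, 0.633, -0.0, 0.0]
ft_force: [0.3, 2.2, 1.2]
gripper_width: 0.0397
grasp_force: 0.0
t 8.00 pos [ 0.4567 -0.1789  0.0413] alpha 1.370 rz needed 0.000 tilt 0.000 w 0.040 now axes [-0.0962 -0.0005  0.0013]
after turn [-0.09624034 -0.00050977  0.00128449]
```

View pics/w4.png

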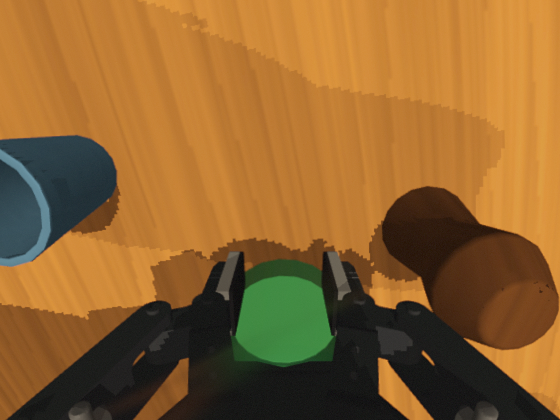

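Tumbler is centred at (285,320) and the pepper mill is upright and clear of the knuckle. Continuing.

```bash
python3 shift.py '-0.005 0 0 0 0 0 0.04;-0.009 0 0 0 0 0 0.04;-0.009 0 0 0 0 0 0.04;-0.01 0 0 0 0 0 0.04;-0.01 0 0 0 0 0 0.04;-0.01 0 0 0 0 0 0.04;-0.01 0 0 0 0 0 0.04;-0.01 0 0 0 0 0 0.04;-0.009 0 0 0 0 0 0.04;-0.007 0 0 0 0 0 0.04;-0.005 0 0 0 0 0 0.04;-0.003 0 0 0 0 0 0.04'
python3 d.py .437 -.2731 .040 1.370
python3 shift.py '0.005 0 0 0 0 0 0.04;0.015 0 0 0 0 0 0.04;0.03 0 0 0 0 0 0.04;0 0 -0.04 0 0 0 0.05;0 0 -0.05 0 0 0 0.05;0 0 -0.05 0 0 0 0.05;0 0 -0.04 0 0 0 0.05'
python3 - <<'E'
from station import ctrl; import cv2
from h import *
a=ctrl.capture("scene"); cv2.imwrite("pics/s4.png",a); c=cam(ctrl,"scene")
t=ctrl.capture("top"); cv2.imwrite("pics/t4.png",t)
for n,im in(("scene",a),("top",t)):
    c=cam(ctrl,n); H=cv2.cvtColor(im,cv2.COLOR_BGR2HSV)
    for col,lo,hi in(("green",(45,80,50),(75,255,255)),("blue",(100,150,80),(125,255,255))):
        m=cv2.inRange(H,lo,hi); m[350:]=0; k,l,s,ce=cv2.connectedComponentsWithStats(m)
        for i in range(1,k):
            if s[i,4]>60: print(n,col,s[i],ce[i].round(1),back(c,ce[i],0).round(3))
E
```

```text
t: 9.25
position: [0.4375, -0.2734, 0.0413]
tcp_rot: [0.774, 0.633, 0.0, -0.0]
ft_force: [0.2, 2.6, 0.2]
gripper_width: 0.04
grasp_force: 0.0
t 9.25 pos [ 0.4375 -0.2734  0.0413] alpha 1.370 rz needed 0.000 tilt 0.000 w 0.040 now axes [ 0.0002 -0.0006  0.0013]
after turn [ 0.00023317 -0.00060372  0.00127129]
t: 9.95
position: [0.4481, -0.2227, 0.2242]
tcp_rot: [0.774, 0.634, 0.0, 0.001]
ft_force: [0.6, -0.6, -0.5]
gripper_width: 0.0495
grasp_force: 0.0
scene green [238  73  28  13 218] [251.7  78.9] [0.018 0.643]
scene green [ 151  255   40   46 1112] [171.6 279.6] [ 0.407 -0.301]
scene blue [189 268  13  15 105] [195.4 275.8] [ 0.446 -0.267]
scene blue [154 287  29  20 143] [168.1 300.2] [ 0.436 -0.348]
```

```bash
python3 shift.py '0 0 0 0 0 0.147 0.05;0 0 0 0 0 0.147 0.05;0 0 0 0 0 0.147 0.05;0 0 0 0 0 0.147 0.05;0 0 0 0 0 0.147 0.05;0 0 0 0 0 0.147 0.05;0 0 0 0 0 0.147 0.05;0 0 0 0 0 0.147 0.05;0 0 0 0 0 0.147 0.05;0 0 0 0 0 0.147 0.05;0 0 0 0 0 0.147 0.05'
python3 shift.py '0 0 0 0 0 0.147 0.05;0 0 0 0 0 0.147 0.05;0 0 0 0 0 0.147 0.05;0 0 0 0 0 0.147 0.05;0 0 0 0 0 0.147 0.05;0 0 0 0 0 0.147 0.05;0 0 0 0 0 0.147 0.05;0 0 0 0 0 0.147 0.05;0 0 0 0 0 0.147 0.05;0 0 0 0 0 0.147 0.05'
python3 d.py .475 .349 .22 -1.833
python3 - <<'E'
from ov import *; from station import ctrl
A=draw(cam(ctrl,"scene"),cv2.imread("pics/s4.png"),110,270,200,320,3,tum=(.4297,-.309),others=[(.4297,-.309,0,.06),(.5365,-.1838,.08,.025)])
t=ctrl.capture("top"); B=draw(cam(ctrl,"top"),t,285,405,170,290,3,tum=(.4297,-.309),others=[(.4297,-.309,0,.06)])
cv2.imwrite("pics/o5.png",cv2.hconcat([cv2.resize(A,(440,330)),cv2.resize(B,(330,330))]))
E
```

```text
t: 11.15
position: [0.4474, -0.2226, 0.2206]
tcp_rot: [0.992, -0.125, -0.001, -0.0]
ft_force: [0.9, -0.2, 0.0]
gripper_width: 0.05
grasp_force: 0.0
t: 12.15
position: [0.2029, -0.4124, 0.2207]
tcp_rot: [0.792, -0.595, 0.011, -0.138]
ft_force: [0.6, -1.0, -0.5]
gripper_width: 0.0502
grasp_force: 0.0
t 12.15 pos [ 0.2029 -0.4124  0.2207] alpha -1.272 rz needed 0.561 tilt 0.275 w 0.050 now axes [-0.6403 -0.4483  0.2069]
after turn [-8.05946591e-01 -6.54379145e-02  6.91327258e-04]
```

View pics/o5.png

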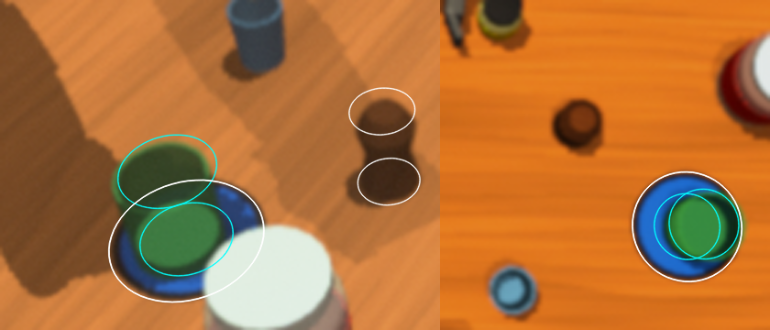

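```bash
python3 -c "
from station import ctrl; print(ctrl.observe()['joint_pos'].round(3))"
```

```text
[-1.281  0.185 -0.322  1.215  0.233  3.142]
```

```bash
cat > rv.py <<'E'
import sys,numpy as np; from station import ctrl; from scipy.spatial.transform import Rotation as R
a=float(sys.argv[1]); c,n=np.cos(a),np.sin(a); T=R.from_matrix(np.array([[c,n,0],[n,-c,0],[0,0,-1.]]))
v=(R.from_quat(ctrl.observe()["tcp_rot"]).inv()*T).as_rotvec(); print(v,np.linalg.norm(v))
E
for a in -0.9 0 1.418; do python3 rv.py $a; done
```

```text
[-0.25802688  0.10409819 -0.3959423 ] 0.4839262413130519
[-0.29605455 -0.01972627 -1.28972615] 1.3234163961137355
[-0.27366651 -0.26831912 -2.6934798 ] 2.720610586805667
```

```bash
python3 shift.py '0 0 0 -0.0645 0.026 -0.099 0.05;0 0 0 -0.0645 0.026 -0.099 0.05;0 0 0 -0.0645 0.026 -0.099 0.05;0 0 0 -0.0645 0.026 -0.099 0.05;0 0 0 0 0 0 0.05'
python3 d.py .469 .345 .22 1.418; for a in -0.9 1.418; do python3 rv.py $a; done;  python3 -c "
from station import ctrl; print(ctrl.observe()['joint_pos'].round(3))"
```

```text
t: 12.7
position: [0.2047, -0.4107, 0.2209]
tcp_rot: [0.904, -0.428, 0.003, 0.001]
ft_force: [-0.1, 0.4, 0.4]
gripper_width: 0.0503
grasp_force: 0.0
t 12.70 pos [ 0.2047 -0.4107  0.2209] alpha -0.885 rz needed -2.303 tilt 0.006 w 0.050 now axes [-4.174e-01 -6.831e-01 -5.000e-04]
after turn [0.78708694 0.14616132 0.0009414 ]
[-0.00123455 -0.00551272  0.01507891] 0.016102413363761597
[ 0.00574582 -0.00420794 -2.30291359] 2.3029246066356106
[-1.110e+00  6.200e-02 -4.300e-01  1.074e+00  2.000e-03  2.917e+00]
```

```bash
python3 shift.py '0 0 0 0 0 -0.144 0.05;0 0 0 0 0 -0.144 0.05;0 0 0 0 0 -0.144 0.05;0 0 0 0 0 -0.144 0.05;0 0 0 0 0 -0.144 0.05;0 0 0 0 0 -0.144 0.05;0 0 0 0 0 -0.144 0.05;0 0 0 0 0 -0.144 0.05;0 0 0 0 0 -0.144 0.05;0 0 0 0 0 -0.144 0.05;0 0 0 0 0 -0.144 0.05;0 0 0 0 0 -0.144 0.05'
python3 shift.py '0 0 0 0 0 -0.144 0.05;0 0 0 0 0 -0.144 0.05;0 0 0 0 0 -0.144 0.05;0 0 0 0 0 -0.144 0.05;0 0 0 0 0 0 0.05'
python3 d.py .469 .345 .22 1.418; python3 rv.py 1.418
python3 - <<'E'
from ov import *; from station import ctrl
t=ctrl.capture("top"); cv2.imwrite("pics/t6.png",t)
from h import *
print("flour",back(cam(ctrl,"top"),(118.5,186),.16))
E
```

```text
t: 13.9
position: [0.2038, -0.4122, 0.2207]
tcp_rot: [0.912, 0.409, 0.002, 0.001]
ft_force: [-0.1, 0.4, -0.1]
gripper_width: 0.0497
grasp_force: 0.0
t: 14.4
position: [0.2037, -0.4123, 0.2207]
tcp_rot: [0.76, 0.65, 0.001, 0.002]
ft_force: [1.1, -0.9, -0.2]
gripper_width: 0.05
grasp_force: 0.0
t 14.40 pos [ 0.2037 -0.4123  0.2207] alpha 1.414 rz needed -0.004 tilt 0.005 w 0.050 now axes [0.7894 0.1438 0.0009]
after turn [7.88809954e-01 1.46928382e-01 6.87974741e-04]
[ 0.00476098  0.00054818 -0.00396021] 0.006216973787566965
flour [0.5844469 0.4158251]
```

```bash
python3 shift.py '0 0.045 0 0.0048 0 0 0.05;0 0.045 0 0 0 0 0.05;0 0.045 0 0 0 0 0.05;0 0.045 0 0 0 0 0.05;0.046 -0.002 0 0 0 0 0.05;0.046 -0.002 0 0 0 0 0.05;0.046 -0.002 0 0 0 0 0.05;0.046 -0.002 0 0 0 0 0.05;0.046 -0.002 0 0 0 0 0.05;0.046 -0.002 0 0 0 0 0.05;0.046 -0.002 0 0 0 0 0.05;0.046 -0.002 0 0 0 0 0.05'
python3 shift.py '0.046 -0.002 0 0 0 0 0.05;0.046 -0.002 0 0 0 0 0.05;0.046 -0.002 0 0 0 0 0.05;0.046 -0.002 0 0 0 0 0.05;0.046 -0.002 0 0 0 0 0.05;0.046 -0.002 0 0 0 0 0.05;0.046 -0.002 0 0 0 0 0.05;0.046 -0.002 0 0 0 0 0.05;0.046 -0.002 0 0 0 0 0.05;0 0 0 0 0 0 0.05'
python3 d.py .469 .345 .042 1.418; python3 rv.py 1.418
```

```text
t: 15.65
position: [0.4223, -0.0726, 0.2205]
tcp_rot: [0.762, 0.648, -0.001, 0.001]
ft_force: [1.4, -0.2, 0.8]
gripper_width: 0.0496
grasp_force: 0.0
t: 16.65
position: [0.4689, 0.3424, 0.2186]
tcp_rot: [0.76, 0.65, -0.0, -0.0]
ft_force: [0.5, -0.2, -0.1]
gripper_width: 0.0499
grasp_force: 0.0
t 16.65 pos [0.4689 0.3424 0.2186] alpha 1.416 rz needed -0.002 tilt 0.001 w 0.050 now axes [ 0.0026 -0.0002  0.1766]
after turn [ 0.00257822 -0.0002903   0.17656182]
[-0.00080084  0.0003786  -0.0021551 ] 0.0023300542898714314
```

```bash
python3 shift.py '0.001 0.004 0 0 0 0.103 0.05;0 0 0.04 0 0 0 0.05;0 0 0.045 0 0 0 0.05;0 0 0.045 0 0 0 0.05;0 0 0.03 0 0 0 0.05;0 0 0.017 0 0 0 0.05;0 0 0 0 0 0 0.05'
python3 d.py .4738 .3455 .042 1.313
```

```text
t: 17.35
position: [0.4705, 0.3351, 0.0394]
tcp_rot: [0.793, 0.609, -0.004, 0.001]
ft_force: [-0.3, 0.0, 0.8]
gripper_width: 0.0498
grasp_force: 0.0
t 17.35 pos [0.4705 0.3351 0.0394] alpha 1.309 rz needed -0.004 tilt 0.008 w 0.050 now axes [ 0.0109  0.0004 -0.0027]
after turn [ 0.01093558  0.00050714 -0.00264575]
```

```bash
python3 shift.py '-0.006 0 0 0 0 0 0.05;-0.006 0 0 0 0 0 0.05;-0.004 0 0 0 0 0 0.05;-0.003 0 0 0 0 0 0.05;-0.003 0 0 0 0 0 0.05;-0.003 0 0 0 0 0 0.05;-0.003 0 0 0 0 0 0.05;-0.003 0 0 0 0 0 0.05;-0.003 0 0 0 0 0 0.05'
python3 d.py .4412 .2226 .042 1.313
```

```text
t: 18.25
position: [0.4647, 0.3045, 0.0429]
tcp_rot: [0.792, 0.61, -0.0, 0.001]
ft_force: [1.1, 2.6, 3.3]
gripper_width: 0.0499
grasp_force: 1.8
t 18.25 pos [0.4647 0.3045 0.0429] alpha 1.312 rz needed -0.001 tilt 0.002 w 0.050 now axes [-0.0852 -0.0018  0.001 ]
after turn [-0.0852324  -0.00182951  0.00091612]
```

```bash
python3 shift.py '-0.004 0 0 0 0 0 0.05;-0.006 0 0 0 0 0 0.05;-0.007 0 0 0 0 0 0.05;-0.008 0 0 0 0 0 0.05;-0.008 0 0 0 0 0 0.05;-0.008 0 0 0 0 0 0.05;-0.008 0 0 0 0 0 0.05;-0.008 0 0 0 0 0 0.05;-0.007 0 0 0 0 0 0.05;-0.005 0 0 0 0 0 0.05;-0.003 0 0 0 0 0 0.05'
python3 d.py .4412 .2226 .042 1.313
python3 - <<'E'
from station import ctrl; from h import *
np.save("pics/wc.npy",cam(ctrl,"wrist"),allow_pickle=True); cv2.imwrite("pics/w7.png",ctrl.capture("wrist")); t=ctrl.capture("scene"); cv2.imwrite("pics/s7.png",t)
from ov import draw
c=np.load("pics/wc.npy",allow_pickle=True).item()
k=dict(jar=(.430,.18),others=[(.5186,.1868,.07,.025),(.3538,.1281,.08,.025)])
A=draw(c,cv2.imread("pics/w7.png"),0,560,0,420,.72,**k)
B=draw(cam(ctrl,"scene"),t,200,380,85,220,2.24,**k)
cv2.imwrite("pics/o7.png",cv2.hconcat([A[:302],B[:302]])); print(A.shape,B.shape)
E
```

```text
t: 19.35
position: [0.4455, 0.234, 0.0426]
tcp_rot: [0.792, 0.61, -0.001, 0.001]
ft_force: [0.8, 2.3, 0.9]
gripper_width: 0.0498
grasp_force: 1.4
t 19.35 pos [0.4455 0.234  0.0426] alpha 1.312 rz needed -0.001 tilt 0.003 w 0.050 now axes [-0.0121 -0.0012  0.0006]
after turn [-0.01210257 -0.00124279  0.0005668 ]
(302, 403, 3) (302, 403, 3)
```

View pics/o7.png

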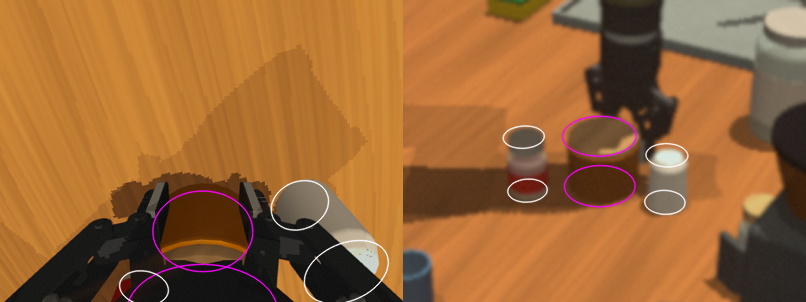

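Scene and wrist overlays agree: the jar is near (.433,.19), between the salt and paprika, both clear. I'll finish this leg, back off, and move round behind the jar for the next direction.

```bash
python3 shift.py '-0.005 0 0 0 0 0 0.05;-0.006 0 0 0 0 0 0.05;-0.004 0 0 0 0 0 0.05;-0.001 0 0 0 0 0 0.05;0.006 0 0 0 0 0 0.05;0.015 0 0 0 0 0 0.05;0.015 0 0 0 0 0 0.05;0 0 0 0 0 0 0.05'
python3 d.py .3925 .2475 .042 2.053
python3 - <<'E'
from station import ctrl; from h import *
# jar lid in scene and top pictures, by colour
for n in("scene","top"):
    im=ctrl.capture(n); cv2.imwrite(f"pics/{n}8.png",im); c=cam(ctrl,n); print(n,proj(c,[.430,.176,.075]).round(1))
    H=cv2.cvtColor(im,cv2.COLOR_BGR2HSV); u,v=proj(c,[.430,.176,.075])[0].astype(int); print(H[v-3:v+4:3,u-3:u+4:3].tolist())
E
```

```text
t: 20.25
position: [0.4523, 0.2568, 0.0429]
tcp_rot: [0.792, 0.611, 0.0, 0.001]
ft_force: [1.5, 0.1, -0.6]
gripper_width: 0.0498
grasp_force: 0.0
t 20.25 pos [0.4523 0.2568 0.0429] alpha 1.314 rz needed -0.739 tilt 0.002 w 0.050 now axes [-0.0241 -0.0555  0.0009]
after turn [ 0.01955305 -0.05730862  0.00093477]
scene [[286.4 145.7]]
[[[16, 140, 104], [16, 140, 106], [16, 141, 114]], [[15, 142, 106], [15, 141, 114], [15, 137, 115]], [[15, 140, 113], [15, 136, 114], [16, 143, 114]]]
top [[210.1 246.9]]
[[[15, 181, 142], [14, 180, 142], [14, 183, 142]], [[15, 181, 149], [15, 181, 148], [14, 181, 148]], [[14, 180, 143], [14, 181, 144], [14, 180, 143]]]
```

```bash
python3 shift.py '0.02 0 0 0 0 0 0.05;0 0 0 0 0 -0.148 0.05;0 0 0 0 0 -0.148 0.05;0 0 0 0 0 -0.148 0.05;0 0 0 0 0 -0.148 0.05;0 0 0 0 0 -0.148 0.05;0.002 -0.023 0 0 0 0 0.05;0.001 -0.024 0 0 0 0 0.05;0.001 -0.024 0 0 0 0 0.05;0 0 0 0 0 0 0.05'
python3 d.py .3925 .2475 .042 2.053
python3 - <<'E'
from station import ctrl; from h import *
from scipy.optimize import minimize
# fit jar lid disc: colour segment by saturation/hue vs. wood, in scene view
for n in("scene","top"):
    im=ctrl.capture(n); cv2.imwrite(f"pics/{n}9.png",im); c=cam(ctrl,n); u,v=proj(c,[.430,.176,.075])[0].astype(int)
    H=cv2.cvtColor(im,cv2.COLOR_BGR2HSV); print(n,u,v)
    for row in range(v-24,v+25,4): print(" ".join("%d,%d,%d"%tuple(p) for p in H[row,u-28:u+29:4]))
E
```

```text
t: 21.35
position: [0.3874, 0.2417, 0.0419]
tcp_rot: [0.518, 0.855, -0.003, -0.001]
ft_force: [0.3, 0.2, -0.1]
gripper_width: 0.05
grasp_force: 0.0
t 21.35 pos [0.3874 0.2417 0.0419] alpha 2.053 rz needed -0.000 tilt 0.007 w 0.050 now axes [ 0.0028  0.0073 -0.0002]
after turn [ 0.00279741  0.00726315 -0.00010027]
scene 286 145
13,175,206 13,122,50 12,103,69 14,177,189 12,133,48 10,87,44 13,93,44 12,104,44 13,102,40 12,117,50 13,173,202 12,66,77 12,112,50 13,173,190 13,176,198
13,179,205 13,164,109 11,139,55 13,177,190 13,163,78 14,110,44 8,107,43 9,95,43 11,101,43 12,137,65 13,176,200 12,143,73 13,163,108 13,175,198 13,173,199
13,177,202 13,175,166 11,108,45 13,172,142 11,116,44 13,172,138 13,176,197 13,177,202 13,173,158 11,91,45 13,171,166 12,99,44 13,171,167 13,179,197 13,176,203
13,177,189 13,177,184 9,127,46 12,111,46 11,128,48 13,177,202 13,177,199 14,177,202 13,177,196 13,122,50 13,95,43 11,114,47 13,174,198 13,177,203 13,176,198
13,176,188 13,175,186 13,178,191 13,174,166 13,89,69 13,176,191 14,177,196 13,175,198 13,177,189 12,89,72 13,171,137 13,174,196 13,175,205 13,175,200
[... 2674 characters left out ...]
,168,237 22,152,237 23,148,237 24,145,237 18,179,177 12,221,112 13,221,200 14,220,232
23,145,30 17,85,21 0,28,18 11,193,49 12,216,98 14,185,131 14,180,133 16,178,162 20,161,237 26,138,236 25,146,229 12,241,75 12,217,129 13,219,206 14,219,228
26,147,26 21,106,24 15,28,18 10,185,44 12,218,102 12,218,103 13,206,126 14,191,144 15,186,158 15,198,143 12,232,79 12,217,107 13,221,178 15,220,235 14,220,235
23,146,28 24,151,27 0,0,15 10,190,47 12,213,96 12,217,95 12,213,96 12,213,97 12,215,96 12,218,97 11,186,100 11,102,183 8,182,179 13,220,225 14,218,235
21,116,22 15,30,17 0,0,10 0,34,15 12,208,92 12,217,100 12,222,99 12,219,100 12,217,100 12,169,101 16,77,109 25,45,193 38,16,235 7,150,119 14,221,227
```

```bash
cat > lid.py <<'E'
import sys; from h import *
def lid(c,im,g,smax):
    u,v=proj(c,[*g,.075])[0].astype(int)
    H=cv2.cvtColor(im,cv2.COLOR_BGR2HSV); m=cv2.inRange(H,(13,105,100),(40,smax,255)); w=np.zeros_like(m); cv2.circle(w,(int(u),int(v)),26,255,-1); m&=w
    k,l,s,ce=cv2.connectedComponentsWithStats(m); i=1+s[1:,4].argmax()
    P=np.argwhere(l==i)[:,::-1].astype(float); 
    W=np.float32([back(c,p,.075) for p in P]); hull=cv2.convexHull(W)
    return s[i,:5],cv2.minEnclosingCircle(hull),W.mean(0)
if __name__=="__main__":
    from station import ctrl
    g=(float(sys.argv[1]),float(sys.argv[2]))
    for n,sm in(("top",202),("scene",160)):
        im=ctrl.capture(n) if len(sys.argv)<4 else cv2.imread(f"pics/{n}{sys.argv[3]}.png")
        print(n,lid(cam(ctrl,n),im,g,sm))
E
python3 lid.py .430 .176 9; python3 lid.py .4526 .2655 0
```

```text
top (array([197, 233,  32,  31, 771], dtype=int32), ((0.42761504650115967, 0.1696876734495163), 0.04514571279287338), array([0.42781204, 0.16941014], dtype=float32))
scene (array([269, 137,  33,  21, 489], dtype=int32), ((0.4317346215248108, 0.1721258908510208), 0.05290665477514267), array([0.4317335, 0.1656873], dtype=float32))
top (array([163, 223,  32,  31, 779], dtype=int32), ((0.4533776640892029, 0.26721838116645813), 0.04500683769583702), array([0.45292604, 0.26716226], dtype=float32))
scene (array([294, 125,  31,  18, 439], dtype=int32), ((0.4571720063686371, 0.26438868045806885), 0.04869461804628372), array([0.4566987 , 0.26334545], dtype=float32))
```

```bash
python3 shift.py '0 0 0 0 0 -0.028 0.05;-0.008 0 0 0 0 0 0.05;-0.007 0 0 0 0 0 0.05;-0.005 0 0 0 0 0 0.05;-0.003 0 0 0 0 0 0.05;-0.003 0 0 0 0 0 0.05;-0.003 0 0 0 0 0 0.05;-0.003 0 0 0 0 0 0.05;-0.003 0 0 0 0 0 0.05;-0.003 0 0 0 0 0 0.05'
python3 d.py .4833 .0709 .042 2.0816;python3 lid.py .428 .1695
```

```text
t: 22.45
position: [0.4095, 0.2108, 0.0427]
tcp_rot: [0.506, 0.863, -0.001, 0.0]
ft_force: [-1.3, 1.0, -0.2]
gripper_width: 0.0499
grasp_force: 1.0
t 22.45 pos [0.4095 0.2108 0.0427] alpha 2.081 rz needed -0.001 tilt 0.002 w 0.050 now axes [-0.1581 -0.0038  0.0009]
after turn [-0.15810148 -0.00401076  0.00071742]
top (array([199, 232,  31,  30, 644], dtype=int32), ((0.4323940575122833, 0.16575133800506592), 0.044861145317554474), array([0.43404925, 0.16077767], dtype=float32))
scene (array([271, 140,  31,  19, 471], dtype=int32), ((0.4326830506324768, 0.16267436742782593), 0.048536233603954315), array([0.43669823, 0.1609353 ], dtype=float32))
```

```bash
python3 shift.py '-0.004 0 0 0 0 0 0.05;-0.006 0 0 0 0 0 0.05;-0.008 0 0 0 0 0 0.05;-0.008 0 0 0 0 0 0.05;-0.008 0 0 0 0 0 0.05;-0.008 0 0 0 0 0 0.05;-0.008 0 0 0 0 0 0.05;-0.008 0 0 0 0 0 0.05;-0.008 0 0 0 0 0 0.05;-0.008 0 0 0 0 0 0.05;-0.006 0 0 0 0 0 0.05;-0.003 0 0 0 0 0 0.05'
python3 d.py .4833 .0709 .042 2.0816;python3 lid.py .4715 .094
```

```text
t: 23.75
position: [0.4506, 0.1378, 0.043]
tcp_rot: [0.506, 0.862, -0.001, 0.0]
ft_force: [-1.3, 1.9, -0.9]
gripper_width: 0.0501
grasp_force: 0.8
t 23.75 pos [0.4506 0.1378 0.043 ] alpha 2.080 rz needed -0.002 tilt 0.002 w 0.050 now axes [-0.0744 -0.0041  0.0011]
after turn [-0.07435767 -0.00419493  0.00095575]
top (array([228, 218,  28,  30, 592], dtype=int32), ((0.47348493337631226, 0.09285278618335724), 0.044028159230947495), array([0.47610953, 0.08638637], dtype=float32))
scene (array([270, 157,  34,  21, 551], dtype=int32), ((0.47696444392204285, 0.09137152135372162), 0.047321856021881104), array([0.47765017, 0.08915826], dtype=float32))
```

```bash
python3 shift.py '-0.005 0 0 0 0 0 0.05;-0.007 0 0 0 0 0 0.05;-0.008 0 0 0 0 0 0.05;-0.008 0 0 0 0 0 0.05;-0.008 0 0 0 0 0 0.05;-0.008 0 0 0 0 0 0.05;-0.008 0 0 0 0 0 0.05;-0.008 0 0 0 0 0 0.05;-0.007 0 0 0 0 0 0.05;-0.004 0 0 0 0 0 0.05;-0.002 0 0 0 0 0 0.05'
python3 d.py .4833 .0709 .042 2.0816;python3 lid.py .508 .029
python3 shift.py '0.006 0 0 0 0 0 0.05;0.015 0 0 0 0 0 0.05;0.02 0 0 0 0 0 0.05;0.02 0 0 0 0 0 0.05;0 0 0 0 0 0 0.05'
python3 lid.py .508 .029
```

```text
t: 24.95
position: [0.486, 0.0742, 0.043]
tcp_rot: [0.506, 0.862, -0.001, 0.0]
ft_force: [-0.9, 1.2, 0.9]
gripper_width: 0.0496
grasp_force: 1.0
t 24.95 pos [0.486  0.0742 0.043 ] alpha 2.080 rz needed -0.002 tilt 0.003 w 0.050 now axes [-0.0015 -0.004   0.001 ]
after turn [-0.00151298 -0.00398703  0.00102675]
top (array([261, 206,  17,  31, 391], dtype=int32), ((0.5080095529556274, 0.027766993269324303), 0.0436396598815918), array([0.5097869 , 0.01315894], dtype=float32))
scene (array([269, 173,  36,  23, 638], dtype=int32), ((0.5122578740119934, 0.028917888179421425), 0.04790760204195976), array([0.5127925 , 0.02572557], dtype=float32))
t: 25.55
position: [0.4543, 0.13, 0.0429]
tcp_rot: [0.505, 0.863, -0.001, -0.0]
ft_force: [-1.1, -0.1, 0.8]
gripper_width: 0.0499
grasp_force: 0.0
top (array([247, 206,  32,  31, 762], dtype=int32), ((0.5074231624603271, 0.029590265825390816), 0.045157093554735184), array([0.50756586, 0.03010449], dtype=float32))
scene (array([268, 170,  37,  26, 704], dtype=int32), ((0.5047565698623657, 0.03152585029602051), 0.05387742817401886), array([0.5102491 , 0.02788439], dtype=float32))
```

```bash
python3 shift.py '0 0 0 0 0 -0.1364 0.05;0 0 0 0 0 -0.1364 0.05;0 0 0 0 0 -0.1364 0.05;0 0 0 0 0 -0.1364 0.05;0 0 0 0 0 -0.1364 0.05;0 0 0 0 0 -0.1364 0.05;0 0 0 0 0 -0.1364 0.05;0.0165 -0.01 0 0 0 0 0.05;0 -0.03 0 0 0 0 0.05;0 -0.03 0 0 0 0 0.05;0 -0.0238 0 0 0 0 0.05;0 0 0 0 0 0 0.05'
python3 d.py .4279 .0385 .043 3.0358;python3 lid.py .5075 .03; python3 rv.py 3.0358
```

```text
t: 26.85
position: [0.4293, 0.0339, 0.0432]
tcp_rot: [0.055, 0.998, -0.002, -0.0]
ft_force: [0.2, 0.5, -0.6]
gripper_width: 0.0501
grasp_force: 0.0
t 26.85 pos [0.4293 0.0339 0.0432] alpha 3.031 rz needed -0.005 tilt 0.004 w 0.050 now axes [0.0019 0.0044 0.0002]
after turn [0.00192568 0.00442857 0.00021848]
top (array([238, 220,  40,  27, 754], dtype=int32), ((0.47393739223480225, 0.04146130383014679), 0.0611506812274456), array([0.47351146, 0.03947893], dtype=float32))
scene (array([268, 173,  37,  23, 670], dtype=int32), ((0.5021399855613708, 0.02571800909936428), 0.05249810963869095), array([0.5109796 , 0.02659543], dtype=float32))
[-0.00220557  0.00044379 -0.00267896] 0.00349832559593904
```

```bash
python3 shift.py '-0.006 0.002 0 0 0 -0.003 0.05;-0.006 0 0 0 0 0 0.05;-0.004 0 0 0 0 0 0.05'
python3 d.py .4438 .0368 .043 3.0358
```

```text
t: 27.25
position: [0.4472, 0.0373, 0.0433]
tcp_rot: [0.051, 0.999, -0.001, 0.0]
ft_force: [1.0, 0.1, 0.8]
gripper_width: 0.0499
grasp_force: 0.0
t 27.25 pos [0.4472 0.0373 0.0433] alpha 3.039 rz needed 0.003 tilt 0.002 w 0.050 now axes [ 0.0033 -0.0009  0.0003]
after turn [ 0.00328264 -0.00087002  0.0003041 ]
```

```bash
python3 shift.py '-0.003 0 0 0 0 0 0.05;-0.003 0 0 0 0 0 0.05;-0.003 0 0 0 0 0 0.05;-0.003 0 0 0 0 0 0.05;-0.004 0 0 0 0 0 0.05;-0.006 0 0 0 0 0 0.05;-0.007 0 0 0 0 0 0.05;-0.008 0 0 0 0 0 0.05;-0.008 0 0 0 0 0 0.05;-0.007 0 0 0 0 0 0.05;-0.005 0 0 0 0 0 0.05;-0.003 0 0 0 0 0 0.05'
python3 d.py .627 .017 .043 3.0358; python3 - <<'E'
from station import ctrl; from h import *
c=cam(ctrl,"wrist"); cv2.imwrite("pics/w10.png",ctrl.capture("wrist")); np.save("pics/wc10.npy",c)
cv2.imwrite("pics/s10.png",ctrl.capture("scene"));cv2.imwrite("pics/t10.png",ctrl.capture("top"))
E
python3 lid.py .545 .026 ; python3 lid.py .545 .026 10 >/dev/null
```

```text
t: 28.45
position: [0.5061, 0.0304, 0.0431]
tcp_rot: [0.052, 0.999, -0.001, -0.0]
ft_force: [-2.1, 0.2, 0.6]
gripper_width: 0.0498
grasp_force: 0.9
t 28.45 pos [0.5061 0.0304 0.0431] alpha 3.038 rz needed 0.002 tilt 0.003 w 0.050 now axes [-1.216e-01 -8.000e-04  1.000e-04]
after turn [-1.21620705e-01 -5.20811192e-04  8.49021582e-05]
top (array([237, 182,  45,  42, 966], dtype=int32), ((0.5501487255096436, 0.031857747584581375), 0.07326775789260864), array([0.57380426, 0.03145676], dtype=float32))
scene (array([283, 164,  41,  39, 733], dtype=int32), ((0.5427387952804565, 0.05130068212747574), 0.07836376875638962), array([0.555511  , 0.02350159], dtype=float32))[ WARN:0@0.341] global loadsave.cpp:275 findDecoder imread_('pics/top10.png'): can't open/read file: check file path/integrity
Traceback (most recent call last):
  File "lid.py", line 14, in <module>
    print(n,lid(cam(ctrl,n),im,g,sm))
            ~~~^^^^^^^^^^^^^^^^^^^^^
  File "lid.py", line 4, in lid
    H=cv2.cvtColor(im,cv2.COLOR_BGR2HSV); m=cv2.inRange(H,(13,105,100),(40,smax,255)); w=np.zeros_like(m); cv2.circle(w,(int(u),int(v)),26,255,-1); m&=w
cv2.error: OpenCV(4.12.0) /io/opencv/modules/imgproc/src/color.cpp:199: error: (-215:Assertion failed) !_src.empty() in function 'cvtColor'
```

```bash
python3 shift.py '-0.003 0 0 0 0 0 0.05;-0.005 0 0 0 0 0 0.05;-0.006 0 0 0 0 0 0.05;-0.006 0 0 0 0 0 0.05;-0.006 0 0 0 0 0 0.05;-0.006 0 0 0 0 0 0.05;-0.006 0 0 0 0 0 0.05;-0.006 0 0 0 0 0 0.05;-0.005 0 0 0 0 0 0.05;-0.004 0 0 0 0 0 0.05;-0.003 0 0 0 0 0 0.05'
python3 d.py .627 .017 .043 3.0358
python3 shift.py '-0.004 0 0 0 0 0 0.05;-0.004 0 0 0 0 0 0.05;-0.004 0 0 0 0 0 0.05;-0.004 0 0 0 0 0 0.05;-0.004 0 0 0 0 0 0.05;-0.004 0 0 0 0 0 0.05;-0.003 0 0 0 0 0 0.05;-0.002 0 0 0 0 0 0.05'
python3 d.py .627 .017 .043 3.0358
```

```text
t: 29.8
position: [0.5616, 0.0246, 0.0431]
tcp_rot: [0.052, 0.999, -0.001, -0.0]
ft_force: [-2.7, -0.0, 1.1]
gripper_width: 0.0502
grasp_force: 1.6
t 29.80 pos [0.5616 0.0246 0.0431] alpha 3.038 rz needed 0.002 tilt 0.003 w 0.050 now axes [-0.0658 -0.0008  0.0001]
after turn [-0.06584739 -0.00067269  0.00013231]
t: 30.6
position: [0.5905, 0.0216, 0.0431]
tcp_rot: [0.052, 0.999, -0.001, -0.0]
ft_force: [-2.1, 1.2, 1.5]
gripper_width: 0.0502
grasp_force: 1.5
t 30.60 pos [0.5905 0.0216 0.0431] alpha 3.038 rz needed 0.002 tilt 0.003 w 0.050 now axes [-0.0368 -0.0008  0.0001]
after turn [-0.03682312 -0.00074443  0.00014656]
```

```bash
python3 shift.py '-0.003 0 0 0 0 0 0.05;-0.004 0 0 0 0 0 0.05;-0.004 0 0 0 0 0 0.05;-0.004 0 0 0 0 0 0.05;-0.004 0 0 0 0 0 0.05;-0.003 0 0 0 0 0 0.05;-0.002 0 0 0 0 0 0.05'
python3 shift.py '-0.001 0 0 0 0 0 0.05;-0.001 0 0 0 0 0 0.05;-0.001 0 0 0 0 0 0.05;-0.001 0 0 0 0 0 0.05'
python3 d.py .627 .017 .043 3.0358
python3 - <<'E'
from station import ctrl; from h import *
c=cam(ctrl,"wrist"); im=ctrl.capture("wrist"); cv2.imwrite("pics/w11.png",im)
print(c["C"].round(3)); print("seat lid far edge",proj(c,[[.677,.012,.075],[.722,.008,.075],[.71,.009,.065],[.722,.008,.065]]).round(0))
t=ctrl.capture("top"); H=cv2.cvtColor(t,cv2.COLOR_BGR2HSV); m=cv2.inRange(H,(0,200,60),(6,255,255))|cv2.inRange(H,(174,200,60),(180,255,255)); P=np.argwhere(m[135:170,245:310]); print(len(P),P.min(0)+[135,245] if len(P) else 0,P.max(0)+[135,245] if len(P) else 0)
E
```

```text
t: 31.3
position: [0.6143, 0.0192, 0.0432]
tcp_rot: [0.052, 0.999, -0.001, -0.0]
ft_force: [-2.9, -1.2, 1.3]
gripper_width: 0.0501
grasp_force: 1.6
t: 31.7
position: [0.6175, 0.0188, 0.0432]
tcp_rot: [0.052, 0.999, -0.001, -0.0]
ft_force: [-3.9, 0.0, 2.3]
gripper_width: 0.05
grasp_force: 2.3
t 31.70 pos [0.6175 0.0188 0.0432] alpha 3.038 rz needed 0.002 tilt 0.003 w 0.050 now axes [-0.0096 -0.0008  0.0002]
after turn [-0.00962202 -0.00081748  0.00019278]
[0.536 0.028 0.164]
seat lid far edge [[280. 447.]
 [282. 504.]
 [281. 469.]
 [282. 482.]]
0 0 0
```

```bash
for i in 1; do python3 shift.py '-0.001 0 0 0 0 0 0.05;-0.001 0 0 0 0 0 0.05;-0.001 0 0 0 0 0 0.05;-0.001 0 0 0 0 0 0.05;-0.001 0 0 0 0 0 0.05'; done
python3 d.py .627 .017 .043 3.0358
```

```text
t: 32.3
position: [0.623, 0.0183, 0.0431]
tcp_rot: [0.052, 0.999, -0.001, -0.0]
ft_force: [-4.4, 0.6, 2.3]
gripper_width: 0.0499
grasp_force: 2.1
t 32.30 pos [0.623  0.0183 0.0431] alpha 3.038 rz needed 0.002 tilt 0.002 w 0.050 now axes [-0.0041 -0.0009  0.0001]
after turn [-0.00412477 -0.00089059  0.00013985]
```

```bash
python3 shift.py '-0.0007 0 0 0 0 0 0.05;-0.0007 0 0 0 0 0 0.05;-0.0006 0 0 0 0 0 0.05'
python3 d.py .627 .017 .043 3.0358
```

```text
t: 32.6
position: [0.6247, 0.0181, 0.0431]
tcp_rot: [0.052, 0.999, -0.001, -0.0]
ft_force: [-5.1, 0.7, 4.2]
gripper_width: 0.05
grasp_force: 2.8
t 32.60 pos [0.6247 0.0181 0.0431] alpha 3.038 rz needed 0.002 tilt 0.002 w 0.050 now axes [-0.0024 -0.0009  0.0001]
after turn [-0.00238995 -0.00089181  0.00010689]
```

```bash
python3 shift.py '-0.0005 0 0 0 0 0 0.05;-0.0005 0 0 0 0 0 0.05'; python3 d.py .627 .017 .043 3.0358
```

```text
t: 32.8
position: [0.6248, 0.0181, 0.043]
tcp_rot: [0.052, 0.999, -0.001, -0.001]
ft_force: [-8.7, 1.3, 6.0]
gripper_width: 0.05
grasp_force: 4.2
t 32.80 pos [0.6248 0.0181 0.043 ] alpha 3.038 rz needed 0.002 tilt 0.003 w 0.050 now axes [-0.0023 -0.0009  0.    ]
after turn [-2.3280323e-03 -8.6912122e-04  4.5986883e-05]
```

```bash
python3 shift.py '-0.0005 0 0 0 0 0 0.05;-0.0005 0 0 0 0 0 0.05'; python3 d.py .627 .017 .043 3.0358
```

```text
t: 33.0
position: [0.6249, 0.0181, 0.043]
tcp_rot: [0.052, 0.999, -0.001, -0.002]
ft_force: [-11.1, 2.2, 7.7]
gripper_width: 0.0501
grasp_force: 5.8
t 33.00 pos [0.6249 0.0181 0.043 ] alpha 3.038 rz needed 0.002 tilt 0.004 w 0.050 now axes [-0.0022 -0.0008 -0.    ]
after turn [-2.21741782e-03 -8.23415912e-04 -3.12910587e-05]
```

Hard stop reached: the force rises with no motion. Retreating.

```bash
python3 shift.py '0.001 0 0 0 0 0 0.05;0.002 0 0 0 0 0 0.05;0.005 0 0 0 0 0 0.05;0.015 0 0 0 0 0 0.05;0.03 0 0 0 0 0 0.05;0.03 0 0 0 0 0 0.05;0.03 0 0 0 0 0 0.05;0.02 0 -0.04 0 0 0 0.05;0 0 -0.05 0 0 0 0.05;0.03 0 -0.05 0 0 0 0.05;0.03 0 0 0 0 0 0.05;0 0 0 0 0 0 0.05'
python3 - <<'E'
from station import ctrl; from h import *; from lid import lid
for n in("top","scene"):
    im=ctrl.capture(n); cv2.imwrite(f"pics/{n}12.png",im); c=cam(ctrl,n)
    print(n,lid(c,im,(.677,.012),202 if n=="top" else 160), lid(c,im,(.677,.012),190))
t=cv2.imread("pics/top12.png");H=cv2.cvtColor(t,cv2.COLOR_BGR2HSV)
c=cam(ctrl,"top"); u,v=proj(c,[.677,.012,.075])[0].astype(int)
for r in range(v-24,v+25,4): print(r," ".join("%d,%d,%d"%tuple(p) for p in H[r,u-28:u+29:4]))
r=cv2.inRange(H,(0,190,60),(6,255,255)); print("red",[(p[1]+245,p[0]+135) for p in np.argwhere(r[135:175,245:310])][::6])
E
```

```text
t: 34.2
position: [0.4375, 0.0378, 0.1776]
tcp_rot: [0.052, 0.999, -0.001, 0.001]
ft_force: [-0.3, 0.3, -0.5]
gripper_width: 0.0502
grasp_force: 0.0
top (array([255, 152,  32,  29, 708], dtype=int32), ((0.6713269948959351, 0.010938169434666634), 0.046375155448913574), array([0.66858184, 0.01223884], dtype=float32)) (array([255, 152,  32,  29, 677], dtype=int32), ((0.6713753342628479, 0.010550813749432564), 0.0459931381046772), array([0.6686968 , 0.01268379], dtype=float32))
scene (array([326, 183,  30,  40, 602], dtype=int32), ((0.6667228937149048, 0.035064697265625), 0.0724235326051712), array([0.66134727, 0.00881335], dtype=float32)) (array([321, 182,  35,  43, 941], dtype=int32), ((0.6558429002761841, 0.028572019189596176), 0.07806108146905899), array([0.65108526, 0.01707638], dtype=float32))
139 14,222,230 11,182,77 15,35,29 21,50,36 20,39,39 24,40,32 18,43,30 12,41,31 18,40,32 21,50,36 23,47,43 19,44,46 19,43,48 20,45,51 12,114,76
143 13,220,219 12,214,150 10,35,22 2,152,42 2,240,122 2,182,56 10,35,22 20,35,22 20,35,22 18,47,27 15,64,32 20,32,24 20,33,23 24,44,29 11,194,83
147 1
[... 1451 characters left out ...]
,173 12,217,128 13,221,219 14,219,227 13,223,205 13,247,62 11,250,51 12,250,52 12,230,81 12,220,133 13,221,170 11,179,91 12,183,127 14,221,232
187 14,220,228 14,222,230 14,221,226 14,220,233 14,221,233 14,221,233 14,220,229 12,221,149 12,219,142 13,222,148 13,223,206 14,220,230 13,217,203 12,216,124 14,220,230
red [(np.int64(256), np.int64(142)), (np.int64(258), np.int64(143)), (np.int64(257), np.int64(144)), (np.int64(254), np.int64(145)), (np.int64(260), np.int64(145)), (np.int64(258), np.int64(146)), (np.int64(263), np.int64(149)), (np.int64(264), np.int64(150)), (np.int64(261), np.int64(151)), (np.int64(267), np.int64(151)), (np.int64(279), np.int64(151)), (np.int64(280), np.int64(152))]
```

```bash
python3 - <<'E'
from station import ctrl; from h import *
c=cam(ctrl,"top"); t=cv2.imread("pics/top12.png"); t0=cv2.imread("pics/top0.png")
H=cv2.cvtColor(t,cv2.COLOR_BGR2HSV)
print("col 270 rows 144..188 S,V:",[(r,*H[r,270,1:].tolist()) for r in list(range(144,158))+list(range(176,188))])
# lid near half circle fit (rows>=162) with radius fixed .045 at z=.075
from scipy.optimize import least_squares
m=cv2.inRange(H,(13,105,100),(40,202,255))[140:190,250:295]
k,l,s,_=cv2.connectedComponentsWithStats(m); m=(l==1+s[1:,4].argmax())
for rmin in(158,162,166):
    E=[]
    for r in range(rmin,190):
        x=np.flatnonzero(m[r-140])
        if len(x)>3: E+=[(x[0]+250-.5,r),(x[-1]+250.5,r)]
    W=np.array([back(c,e,.075) for e in E]); q=least_squares(lambda p:np.hypot(*(W-p[:2]).T)-.045,[.675,.012],loss="soft_l1",f_scale=.001); print(rmin,q.x.round(4),np.abs(q.fun).mean().round(4))
X=np.array([.996,-.09]);Y=np.array([.09,.996]);O=np.array([.677,.012])
w=lambda a,b,z:[*(O+a*X+b*Y),z]
print("plate out top/bot",proj(c,[w(.033,0,.065),w(.033,0,.015)]).round(1).tolist(),"in top/bot",proj(c,[w(.045,0,.065),w(.045,0,.015)]).round(1).tolist(),"head edge",proj(c,[w(.04,0,.09)]).round(1).tolist(),"lid far edge",proj(c,[w(.045,0,.075)]).round(1).tolist())
H0=cv2.cvtColor(t0,cv2.COLOR_BGR2HSV)
for cc in(264,270,276): print(cc,"before",[(r,*H0[r,cc].tolist()) for r in range(148,160)],"after",[(r,*H[r,cc].tolist()) for r in range(146,157)])
E
```

```text
col 270 rows 144..188 S,V: [(144, 36, 21), (145, 24, 21), (146, 35, 22), (147, 35, 22), (148, 55, 23), (149, 88, 32), (150, 152, 62), (151, 180, 106), (152, 187, 147), (153, 182, 172), (154, 182, 174), (155, 182, 167), (156, 184, 161), (157, 182, 165), (176, 140, 233), (177, 135, 233), (178, 135, 231), (179, 144, 225), (180, 165, 193), (181, 207, 139), (182, 252, 74), (183, 255, 51), (184, 250, 56), (185, 228, 86), (186, 219, 122), (187, 220, 144)]
158 [0.6698 0.0121] 0.001
162 [0.6698 0.0118] 0.0009
166 [0.6699 0.0115] 0.0007
plate out top/bot [[271.2, 153.3], [271.3, 157.5]] in top/bot [[271.7, 149.4], [271.8, 153.7]] head edge [[271.4, 148.8]] lid far edge [[271.7, 148.5]]
264 before [(148, 13, 78, 23), (149, 11, 147, 33), (150, 9, 210, 62), (151, 6, 238, 106), (152, 3, 253, 145), (153, 2, 255, 142), (154, 1, 252, 94), (155, 1, 252, 74), (156, 2, 255, 75), (157, 7, 239, 81), (158, 10, 224, 98), (159, 12, 220, 115)] after [(146, 20, 35, 22), (147, 23, 46, 22), (148, 5, 135, 32), (149, 2, 204, 65), (150, 1, 241, 92), (151, 4, 247, 92), (152, 9, 215, 109), (153, 12, 195, 145), (154, 
[... 300 characters left out ...]
)] after [(146, 20, 35, 22), (147, 10, 35, 22), (148, 18, 55, 23), (149, 8, 88, 32), (150, 7, 152, 62), (151, 10, 180, 106), (152, 13, 187, 147), (153, 14, 182, 172), (154, 15, 182, 174), (155, 15, 182, 167), (156, 15, 184, 161)]
276 before [(148, 16, 85, 66), (149, 15, 83, 49), (150, 13, 110, 37), (151, 10, 200, 51), (152, 7, 232, 89), (153, 3, 249, 126), (154, 1, 253, 135), (155, 1, 255, 96), (156, 0, 252, 75), (157, 2, 255, 75), (158, 6, 242, 79), (159, 10, 226, 96)] after [(146, 16, 86, 83), (147, 15, 86, 83), (148, 16, 81, 69), (149, 12, 100, 56), (150, 4, 174, 63), (151, 3, 224, 91), (152, 7, 219, 112), (153, 12, 195, 141), (154, 15, 186, 167), (155, 15, 182, 172), (156, 15, 183, 166)]
```

The jar appears to be home, but the camera check is ambiguous by 2–4 mm. I'll gently feel where the jar stands before handing in.

```bash
python3 shift.py '0 0 0.05 0 0 0 0.05;0 0 0.05 0 0 0 0.05;-0.03 0 0.03 0 0 0 0.05;-0.04 0 0.004 0 0 0 0.05;-0.04 0 0 0 0 0 0.05;-0.035 0 0 0 0 0 0.05;-0.02 0 0 0 0 0 0.05;-0.005 0 0 0 0 0 0.05;0 0 0 0 0 0 0.05'
python3 d.py .620 .0186 .043 3.0358
```

```text
t: 35.2
position: [0.6086, 0.0195, 0.0408]
tcp_rot: [0.052, 0.999, -0.001, -0.001]
ft_force: [-0.4, -0.0, -0.2]
gripper_width: 0.0501
grasp_force: 0.0
t 35.20 pos [0.6086 0.0195 0.0408] alpha 3.038 rz needed 0.002 tilt 0.003 w 0.050 now axes [-0.0114  0.0003 -0.0022]
after turn [-0.01141171  0.00029043 -0.00217026]
```

```bash
python3 shift.py '-0.003 0 -0.001 0 0 0 0.05;-0.003 0 -0.001 0 0 0 0.05;-0.003 0 0 0 0 0 0.05;-0.001 0 0 0 0 0 0.05;-0.001 0 0 0 0 0 0.05'
python3 shift.py '-0.001 0 0 0 0 0 0.05;-0.0005 0 0 0 0 0 0.05;-0.0005 0 0 0 0 0 0.05;0 0 0 0 0 0 0.05'
```

```text
t: 35.7
position: [0.6192, 0.0187, 0.0443]
tcp_rot: [0.052, 0.999, -0.001, 0.0]
ft_force: [0.2, -0.2, -1.3]
gripper_width: 0.0497
grasp_force: 0.0
t: 36.1
position: [0.6213, 0.0184, 0.044]
tcp_rot: [0.052, 0.999, -0.001, -0.0]
ft_force: [-1.2, 0.1, 1.3]
gripper_width: 0.0497
grasp_force: 0.0
```

```bash
python3 shift.py '-0.0005 0 0 0 0 0 0.05;-0.0005 0 0 0 0 0 0.05;-0.0005 0 0 0 0 0 0.05'
python3 shift.py '-0.0005 0 0 0 0 0 0.05;-0.0005 0 0 0 0 0 0.05'
```

```text
t: 36.4
position: [0.6227, 0.0183, 0.0441]
tcp_rot: [0.052, 0.999, -0.001, -0.0]
ft_force: [0.7, -0.1, -0.4]
gripper_width: 0.0502
grasp_force: 0.0
t: 36.6
position: [0.6237, 0.0182, 0.044]
tcp_rot: [0.052, 0.999, -0.001, -0.0]
ft_force: [-0.2, 0.8, 0.7]
gripper_width: 0.0502
grasp_force: 0.0
```

```bash
python3 shift.py '-0.0005 0 0 0 0 0 0.05;-0.0005 0 0 0 0 0 0.05'
python3 shift.py '-0.0004 0 0 0 0 0 0.05'
```

```text
t: 36.8
position: [0.6246, 0.0181, 0.044]
tcp_rot: [0.052, 0.999, -0.001, -0.0]
ft_force: [-0.9, -0.9, 0.3]
gripper_width: 0.05
grasp_force: 0.6
t: 36.9
position: [0.6246, 0.0181, 0.0439]
tcp_rot: [0.052, 0.999, -0.001, -0.001]
ft_force: [-1.9, 0.6, 1.2]
gripper_width: 0.0501
grasp_force: 1.1
```

The jar stands exactly where it was left, hard against the stop. Retreating and handing in.

```bash
python3 shift.py '0.002 0 0 0 0 0 0.05;0.01 0 0 0 0 0 0.05;0.03 0 0 0 0 0 0.05;0.03 0 0 0 0 0 0.05;0.03 0 0 0 0 0 0.05;0.02 0 -0.04 0 0 0 0.05;0 0 -0.05 0 0 0 0.05;0 0 -0.04 0 0 0 0.05;0 0 0 0 0 0 0.05;0 0 0 0 0 0 0.05'
python3 -c "
from station import ctrl; print(ctrl.finish_job())"
```

```text
t: 37.9
position: [0.5041, 0.0311, 0.1752]
tcp_rot: [0.052, 0.999, -0.001, 0.001]
ft_force: [-0.7, 0.3, -0.3]
gripper_width: 0.0498
grasp_force: 0.0
the job is handed in; nothing more can be done
None
```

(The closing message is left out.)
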